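Release the mould cradle: keeper, then draw bar

TASK

The teal mould is locked into its plywood cradle by a steel draw bar, and a brass keeper blocks the bar. Slide the keeper fully open by its red knob, then pull the draw bar by its black knob all the way back, so that it no longer lies over the mould. Leave both open and let go.

Things in the scene. Friction and masses are not known exactly. Their poses are not given: they have to be found in the camera images.
- keeper (a joint): Brass keeper plate (112 x 22 x 9 mm) on the plywood cradle, first catch: a slide. 0 = closed, its tongue lies behind the black knob's collar and stops the draw bar after about 5 mm; 0.055 m = fully open (end stop), clear of the bar. Grows as the red knob moves along -x of keeper_knob (roughly towards the robot). Stays where left; about 2 N move it.
- draw_bar (a joint): Flat steel draw bar (206 x 25 x 10 mm) in three grey staples over the teal mould, second latch: a slide. 0 = home; 0.100 m = fully drawn back (end stop), clear of the mould. Grows as the black knob moves along -y of bar_knob (roughly to the robot's right). Stays where left; about 2 N move it. Blocked until the keeper is open.
- keeper_knob (a point): On the axis of the keeper's upright red knob, at grip height, 98 mm above the bench. Head: cylinder 20 mm across, 88 to 114 mm above the bench, on a thinner neck. Axes are the cradle's: z up, -x opens the keeper; cradle yaw within 20 degrees. Both shut, it stands 60 mm to -x and 29 mm to -y of the black knob. Apart from the knobs all of the cradle is lower than 78 mm.
- bar_knob (a point): On the axis of the upright black knob at the draw bar's near end, at grip height, 98 mm above the bench; head 20 mm across, 88 to 114 mm above the bench, as on the red knob. Axes are the cradle's: z up, -y draws the bar back. The nearest grey staple (top 71 mm above the bench) begins 22 mm to +y of the shut knob's axis.

How it is judged (in metres and radians):
On the way, in this order (a step that is already met when the one before it is completed fails the run):
1. the keeper is slid open while the draw bar is still home (value of joint keeper above 0.045 m and value of joint draw_bar below 0.03 m), for 0.2 s.
2. the draw bar is pulled back clear of the mould (value of joint draw_bar above 0.09 m), for 0.2 s.
At the end, for the whole second after the job is handed in: The keeper stands open (at least 42 mm of its 55 mm travel; at least 45 mm when it is first opened, with the bar still within 30 mm of home), the draw bar is drawn back at least 90 mm of its 100 mm travel, and both are at rest (value of joint keeper above 0.042 m and value of joint draw_bar above 0.09 m and velocity of joint each of draw_bar, keeper below 0.01 m/s); the robot touches nothing.
It also fails if it takes over 40 s, if anything falls off the work surface, if the arm or the gripper's body presses on something with over 40 N, if the wrist force passes 120 N, or if a joint passes its speed limit or range.

ROBOT

A 7-joint arm with a two-finger parallel gripper is mounted at the origin on a cart in front of the work surface, level with it; the furniture and walls round the work are solid. World frame = base frame: x ahead of the robot, y to its left, z up, the work surface at z = 0. Lengths are in m, angles in degrees, forces in N, time in s.
With the tool pointing down it reaches from about 0.425 to 0.825 m from the base axis. Payload 3.6 kg.
Tool frame: the origin (TCP) lies midway between the tips of the shut fingers; the grasp point (between the pads) lies ctrl.pinch_z behind it (ctrl.pinch_z is the distance from the TCP to the grasp point, in m); z points along the fingers, y is the direction in which the jaws open and shut (so a half turn about z gives the same grasp; the last joint's range is limited). The gripper opens to 93 mm and grips with 3 to 60 N. Pads are 15 mm wide; open, the fingers measure 128 mm over their backs; the gripper's body (75 mm by 188 mm) begins 65 mm behind the grasp point.
Start: joints at [-66.434, 35.231, -0.722, 81.555, 0.464, 63.22, -2.315], TCP at [0.276, 0.589, 0.219] pointing down, gripper open.
Joint ranges: [-178.69, 178.69], [-17.37, 117.87], [-77.05, 75.6], [15.02, 138.74], [-78.02, 258.01], [0.78, 113.62], [-162.83, 162.83]. Speed limits (degrees/s): [159.86, 159.86, 180, 180, 180, 180, 180].

INTERFACE

Orientations are given as [roll, pitch, yaw] about the fixed x, y, z axes, in that order (R = Rz(yaw) Ry(pitch) Rx(roll)).
In Python, from plant import monitor, capture, job, ctrl gives the robot as it stands. The module is installed in compiled form; this text tells all that it offers.
- The arm moves only by the shell command python3 -m creep 'ROWS'. ROWS is JSON, a list of rows, each an object with "claw": the gripper's target within -1 to 1 (fully open at 1, half-way at 0, shut at -1); "travel": the shift along the tool's x, y, z in units of 50 mm (1.0 is 50 mm), a list of three; "twist": the turn about the tool's z in units of 5 degrees (1.0 is 5 degrees). A call has 1 to 12 rows; each row is the pose to reach, as a shift and turn from the pose commanded when the call began, along the tool's axes at that moment; what a row does not reach only later rows make up. A row lasts 1/10 s, in which the tool goes at most 50 mm and 8.59 degrees, less where a joint would pass 70% of its speed; a pose out of reach is approached as far as the arm can. A call with a gripper value outside its range is refused whole. The fingers move at their own pace and stop on an object; the grip force is fixed at half the most. Time passes only in rows, so rows that repeat a pose let the fingers close. It gives the time, the measured TCP pose, the force and the opening at its end, in the units of the state.
- monitor.get_obs(): the state, without advancing time (a new reading comes with each control period).
- capture(name): name is "scene" or "side" or "wrist"; returns a dict with "image" (420x560x3 uint8, blue, green, red), "camera_matrix" (3x3 intrinsics, pixels), "T" (4x4, takes a point from camera to world coordinates); the wrist camera has in their place "mount" (4x4, takes a point from camera to tool coordinates, whose origin is the TCP and whose axes are the flange's). Camera axes: x right, y down, z forward; pixel columns grow to the right and rows downward; lengths in m; the calibration is good to about 2 mm. A picture is of the moment at which its call begins: read the wrist's pose just before it. There is no depth.
- job.hand_in(): hands the job in, once; it reports no verdict.
The state is a dict: "time": time; "joint_pos": joint angles; "joint_velocities": joint speeds; "joint_torque": joint torques, N m; "ee_pos": TCP position; "orientation": TCP orientation; "contact_force": force on the tool from outside, world axes, zero at the start; "moment": the same for the moment, N m; "finger_gap": finger opening in m.
Only numpy, scipy, OpenCV 4.12 (cv2) and the standard library are available. Lean on these libraries where they do the work, as an engineer would, in place of code of your own. Each camera call takes 0.05 s, during which the arm holds its last target.

## Working session

There is one attempt and no reset: what is moved stays moved. The work goes in short steps, Python scripts to look and compute and a shell command to move; the robot and the scene stay as the last step left them, time stands still between calls to the robot, and variables do not carry over. Pictures are saved under pics/ and viewed, and the job is handed in when it is done.

```bash
mkdir -p pics; python3 - <<'E'
from plant import monitor, capture, job, ctrl
import cv2
o=monitor.get_obs()
for k in o: print(k,o[k])
print(ctrl.pinch_z)
for n in ["scene","side","wrist"]:
    c=capture(n); cv2.imwrite(f"pics/{n}0.png",c["image"]); print(n,c["camera_matrix"],c.get("T",c.get("mount")))
E
```

```text
time 0.0
joint_pos [-66.43427019  35.28814117  -0.7213766   81.64230652   0.46552404
  63.21957099  -2.31441585]
joint_velocities [-0.00995909 -0.09555681 -0.00905726  0.02117278 -0.07697682  0.06595904
  0.00719268]
joint_torque [ 2.21708740e-05 -4.58938015e+01  2.08724155e-01 -1.65743959e+01
 -6.11531711e-02  2.05268041e-02  2.27439327e-04]
ee_pos [0.27523603 0.587961   0.21748814]
orientation [-1.79852945e+02  4.26923026e-03  1.54919524e+02]
contact_force [-0.06970833 -0.0997812   0.78515362]
moment [-0.00089032 -0.03721225  0.02751307]
finger_gap 0.09298180355899181
0.0188
scene [[405.1316748    0.         281.62050159]
 [  0.         405.1316748  210.47324107]
 [  0.           0.           1.        ]] [[ 0.89368803 -0.34945316  0.28143239  0.32059085]
 [-0.44850419 -0.71374071  0.53797601 -0.48526274]
 [ 0.01287234 -0.60700633 -0.79459274  0.75252768]
 [ 0.          0.          0.          1.        ]]
side [[421.92175538   0.         279.6564708 ]
 [  0.         421.92175538 207.02759995]
 [  0.           0.           1.        ]] [[ 0.72209479 -0.50300595  0.47493592  0.16874837]
 [-0.6916403  -0.53939813  0.48029508 -0.44146133]
 [ 0.01458826 -0.67530339 -0.73739576  0.71654144]
 [ 0.          0.          0.          1.        ]]
wrist [[321.3601524    0.         273.14912614]
 [  0.         321.3601524  213.52368502]
 [  0.           0.           1.        ]] [[ 1.11359433e-03 -9.60779984e-01 -2.77309542e-01  7.74318028e-02]
 [ 9.99999332e-01  1.15608918e-03  1.02637862e-05  9.38794466e-04]
 [ 3.10733320e-04 -2.77309368e-01  9.60780629e-01 -1.65060899e-01]
 [ 0.00000000e+00  0.00000000e+00  0.00000000e+00  1.00000000e+00]]
```

View pics/scene0.png

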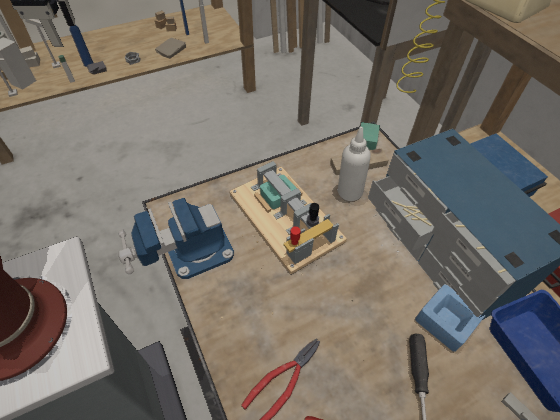

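View pics/side0.png

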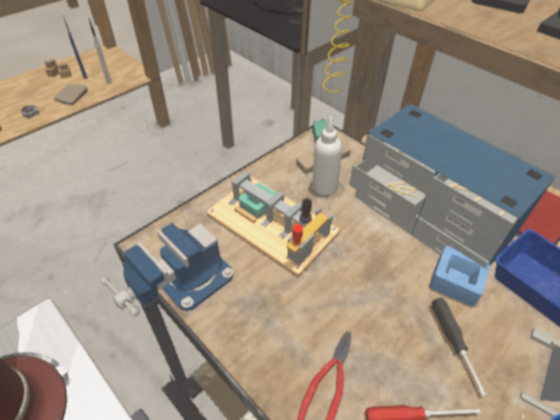

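View pics/wrist0.png

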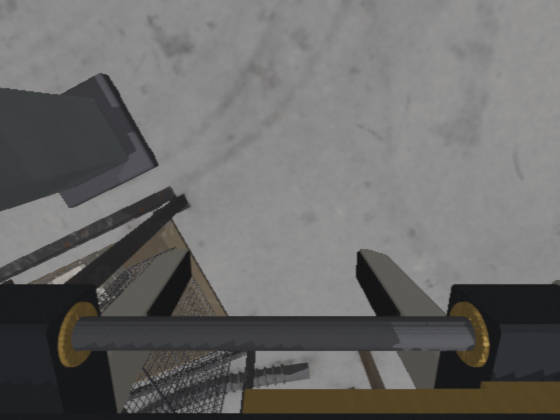

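```bash
python3 - <<'E'
import cv2,numpy as np
s=cv2.imread("pics/scene0.png")[150:280,215:365]; d=cv2.imread("pics/side0.png")[165:275,195:350]
cv2.imwrite("pics/s_c.png",cv2.resize(s,None,fx=5,fy=4.6*5/4.6*0.9,interpolation=cv2.INTER_CUBIC) if 0 else cv2.resize(s,(600,520),interpolation=cv2.INTER_CUBIC))
cv2.imwrite("pics/d_c.png",cv2.resize(d,(775,550),interpolation=cv2.INTER_CUBIC))
E
```

```text
(no output)
```

View pics/s_c.png

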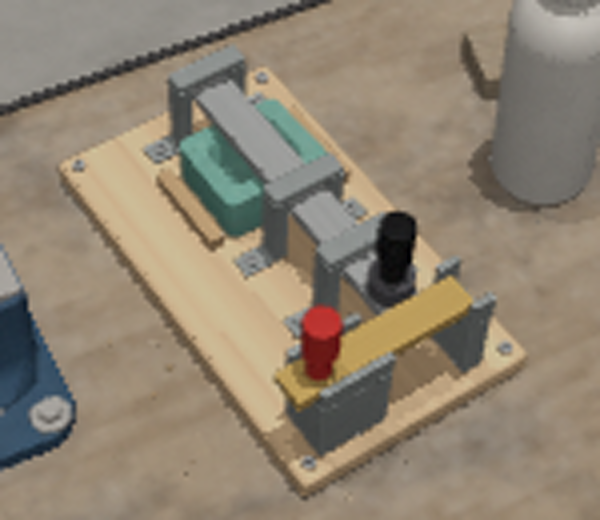

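View pics/d_c.png

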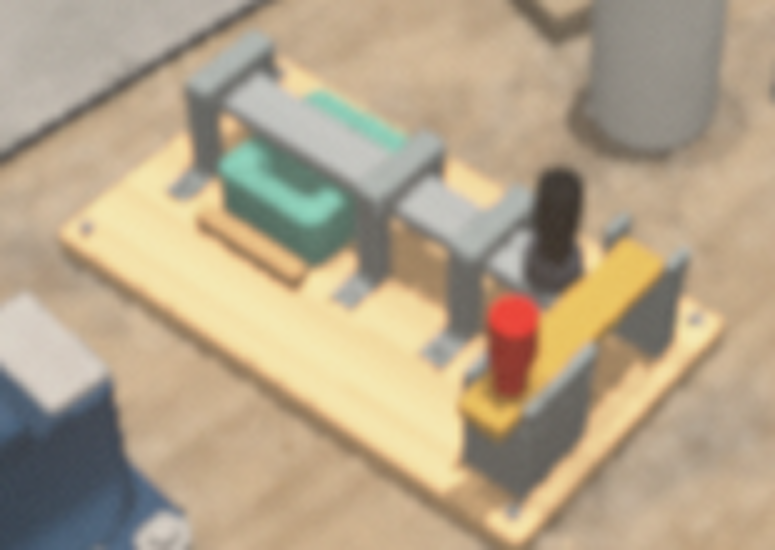

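```bash
cat > h.py <<'E'
import numpy as np
from plant import monitor, capture, job, ctrl
def hit(c,uv,z):
    T=c["T"];d=T[:3,:3]@np.linalg.solve(c["camera_matrix"],[*uv,1.]);return T[:3,3]+d*(z-T[2,3])/d[2]
E
python3 - <<'E'
from h import *
S=capture("scene");D=capture("side")
R=[hit(S,(295.4,230.3),.114),hit(D,(297.4,227.2),.114)]
B=[hit(S,(314.8,206.4),.114),hit(D,(306.6,201.4),.114)]
for r in R+B: print(r)
for a,b in zip(R,B):
    v=(a-b)[:2]; print(np.linalg.norm(v), np.degrees(np.arctan2(v[1],v[0])-np.arctan2(-.029,-.060)))
E
```

```text
[ 0.54901685 -0.10720345  0.114     ]
[ 0.54579565 -0.10815831  0.114     ]
[ 0.61100252 -0.0729871   0.114     ]
[ 0.60588166 -0.07426445  0.114     ]
0.07080241480358149 3.1028539706177543
0.06898639329441159 3.6308406597987575
```

```bash
python3 - <<'E'
from h import *
S=capture("scene");D=capture("side")
def a(p,q): v=(p-q)[:2]; return np.linalg.norm(v).round(3),np.degrees(np.arctan2(v[1],v[0])).round(1)
f=lambda x,y: hit(S,(215+x/4,150+y/4),.012)
g=lambda x,y: hit(D,(195+x/5,165+y/5),.012)
b,r,l,t=f(303,484),f(525,350),f(62,166),f(265,70)
print(b,r,l,t);print(a(r,b),a(l,b),a(t,r),a(t,l))
b,r,l,t=g(513,535),g(722,325),g(65,237),g(283,60)
print(b,r,l,t);print(a(r,b),a(l,b),a(t,r),a(t,l))
E
```

```text
[ 0.52924888 -0.13278738  0.012     ] [ 0.67678333 -0.11295751  0.012     ] [0.49905135 0.12043456 0.012     ] [0.6427585  0.13750176 0.012     ]
(np.float64(0.149), np.float64(7.7)) (np.float64(0.255), np.float64(96.8)) (np.float64(0.253), np.float64(97.7)) (np.float64(0.145), np.float64(6.8))
[ 0.52755811 -0.13323881  0.012     ] [ 0.67043872 -0.11935615  0.012     ] [0.49434162 0.11474764 0.012     ] [0.64100803 0.13485908 0.012     ]
(np.float64(0.144), np.float64(5.5)) (np.float64(0.25), np.float64(97.6)) (np.float64(0.256), np.float64(96.6)) (np.float64(0.148), np.float64(7.8))
```

```bash
python3 - <<'E'
from h import *
S=capture("scene");D=capture("side")
print("bottle base",hit(S,(352,192),0),hit(D,(326,183),0))
# top height: triangulate tip scene (361,127), side (331,118)
def ray(c,uv):
    T=c["T"];return T[:3,3],T[:3,:3]@np.linalg.solve(c["camera_matrix"],[*uv,1.])
for n,u,v in[("bottle tip",(361,128),(331,118)),("vise corner",(217,216),(207,229)),("vise back",(180,201),(174,226))]:
    p,d=ray(S,u);q,e=ray(D,v);s=np.linalg.lstsq(np.c_[d,-e],q-p,rcond=None)[0];print(n,p+d*s[0],q+e*s[1])
print("cabinet",hit(S,(372,187),.08),hit(S,(432,235),.08))
E
```

```text
bottle base [ 7.66017206e-01 -4.83055541e-04  0.00000000e+00] [0.76769718 0.00556367 0.        ]
bottle tip [0.76267211 0.01355333 0.19246428] [0.76245062 0.011126   0.19012756]
vise corner [0.4327345  0.01624721 0.07948065] [0.43297821 0.02388884 0.0852153 ]
vise back [0.3711939  0.03066237 0.14654098] [0.37063377 0.02644897 0.14290701]
cabinet [ 0.76599319 -0.05921695  0.08      ] [ 0.80226912 -0.21815396  0.08      ]
```

```bash
python3 -m creep '[{"claw":1,"travel":[-0.3,-0.28,0],"twist":0},{"claw":1,"travel":[-0.9,-0.85,0],"twist":-0.5},{"claw":1,"travel":[-1.5,-1.4,0],"twist":-1},{"claw":1,"travel":[-2.1,-2.0,0],"twist":-1.5},{"claw":1,"travel":[-2.7,-2.55,0],"twist":-2},{"claw":1,"travel":[-3.3,-3.1,0],"twist":-2.5},{"claw":1,"travel":[-3.9,-3.7,0],"twist":-3},{"claw":1,"travel":[-4.5,-4.25,0],"twist":-3.5},{"claw":1,"travel":[-5.1,-4.8,0],"twist":-4},{"claw":1,"travel":[-5.7,-5.4,0],"twist":-4.5},{"claw":1,"travel":[-6.1,-5.8,0],"twist":-5},{"claw":1,"travel":[-6.2,-5.9,0],"twist":-5}]'; python3 - <<'E'
from h import *
o=monitor.get_obs();print(o["joint_pos"],o["ee_pos"],o["orientation"])
E
```

```text
time: 1.65
ee_pos: [0.4327, 0.1861, 0.2189]
orientation: [-179.9, 0.1, 179.5]
contact_force: [-0.9, 0.1, -0.4]
finger_gap: 0.0931
[-22.86213124  19.52797766  -4.2234256  109.97127492   1.96958325
  50.56382513  61.42825904] [0.43268804 0.18605273 0.21888998] [-1.79903060e+02  5.29656802e-02  1.79523071e+02]
```

```bash
python3 -m creep '[{"claw":1,"travel":[-0.15,-0.35,0],"twist":0},{"claw":1,"travel":[-0.45,-1.1,0],"twist":-0.3},{"claw":1,"travel":[-0.75,-1.9,0],"twist":-0.6},{"claw":1,"travel":[-1.05,-2.7,0],"twist":-0.9},{"claw":1,"travel":[-1.35,-3.5,0],"twist":-1.2},{"claw":1,"travel":[-1.7,-4.3,0],"twist":-1.4},{"claw":1,"travel":[-2.05,-5.1,0],"twist":-1.4},{"claw":1,"travel":[-2.25,-5.7,0],"twist":-1.4},{"claw":1,"travel":[-2.34,-5.9,0],"twist":-1.4},{"claw":1,"travel":[-2.34,-5.9,0],"twist":-1.4},{"claw":1,"travel":[-2.34,-5.9,0],"twist":-1.4}]'; python3 - <<'E'
from h import *
import cv2
o=monitor.get_obs();print(o["joint_pos"],o["ee_pos"],o["orientation"])
for n in["wrist","side"]: cv2.imwrite(f"pics/{n}1.png",capture(n)["image"])
E
```

```text
time: 2.75
ee_pos: [0.5477, -0.1019, 0.2185]
orientation: [179.9, -0.0, -172.9]
contact_force: [-0.2, 0.5, 0.9]
finger_gap: 0.093
[  9.62835258  26.92976708  -1.90821359  97.22378339   0.89426053
  55.91971885 104.52887477] [ 0.5476583  -0.10190627  0.21853065] [ 1.79865956e+02 -2.32263985e-02 -1.72896099e+02]
```

View pics/wrist1.png

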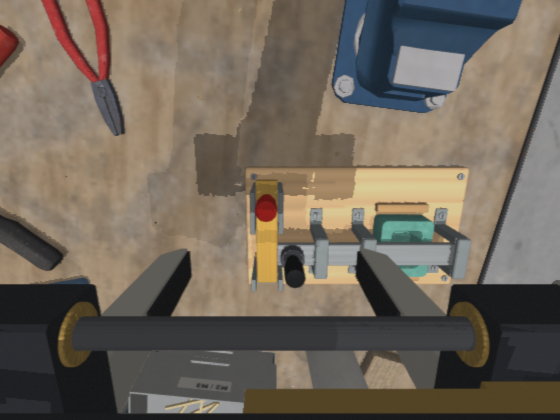

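View pics/side1.png

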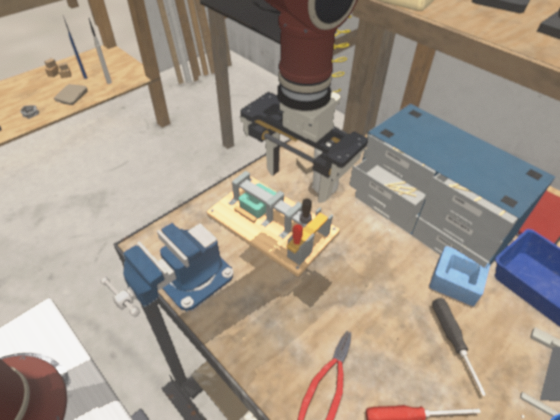

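```bash
python3 - <<'E'
import cv2
s=cv2.imread("pics/wrist1.png")[155:300,235:335]
cv2.imwrite("pics/w_c.png",cv2.resize(s,None,fx=4,fy=4,interpolation=cv2.INTER_CUBIC))
E
```

```text
(no output)
```

View pics/w_c.png

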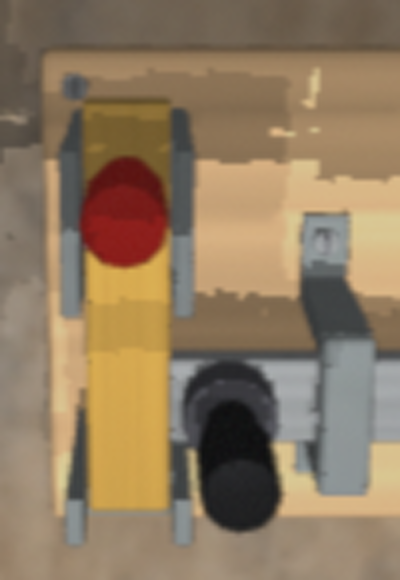

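```bash
cat >> h.py <<'E'
from scipy.spatial.transform import Rotation as Ro
def wc(c,o):
    M=np.eye(4);M[:3,:3]=Ro.from_euler("xyz",o["orientation"],degrees=True).as_matrix();M[:3,3]=o["ee_pos"]
    return dict(camera_matrix=c["camera_matrix"],T=M@c["mount"])
E
python3 - <<'E'
from h import *
o=monitor.get_obs();W=wc(capture("wrist"),o)
r=hit(W,(265.8,211.3),.114);b=hit(W,(295.3,277.5),.114);print(r,b)
v=(r-b)[:2];print(np.linalg.norm(v), np.degrees(np.arctan2(v[1],v[0])-np.arctan2(-.029,-.060)))
p,q=hit(W,(235+85/4,155+100/4),.07),hit(W,(235+88/4,155+508/4),.07);v=(q-p)[:2];print(p,q,np.linalg.norm(v),np.degrees(np.arctan2(v[1],v[0])))
o=monitor.get_obs();R=Ro.from_euler("xyz",o["orientation"],degrees=True)
print(o["ee_pos"],R.inv().apply(r-o["ee_pos"])/.05)
E
```

```text
[ 0.54719591 -0.10725104  0.114     ] [ 0.60706778 -0.07250063  0.114     ]
0.06922595733776464 4.335411732160615
[ 0.5289165  -0.11983075  0.07      ] [ 0.63971621 -0.10660706  0.07      ] 0.11158602648494292 6.805925331416892
[ 0.54764232 -0.10232956  0.21880404] [ 0.02102033 -0.09930756  2.095953  ]
```

```bash
python3 -m creep '[{"claw":1,"travel":[0,-0.1,0.3],"twist":0},{"claw":1,"travel":[0,-0.1,0.8],"twist":0},{"claw":1,"travel":[0,-0.1,1.3],"twist":0},{"claw":1,"travel":[0,-0.1,1.8],"twist":0},{"claw":1,"travel":[0,-0.1,2.2],"twist":0},{"claw":1,"travel":[0,-0.1,2.5],"twist":0},{"claw":1,"travel":[0,-0.1,2.65],"twist":0},{"claw":1,"travel":[0,-0.1,2.65],"twist":0},{"claw":1,"travel":[0,-0.1,2.65],"twist":0}]'; python3 - <<'E'
from h import *
import cv2
o=monitor.get_obs();print(o["ee_pos"],o["orientation"])
a=[capture(n)["image"] for n in["wrist","side"]]
cv2.imwrite("pics/wrist2.png",a[0]);cv2.imwrite("pics/side2.png",cv2.resize(a[1][140:280,190:350],None,fx=4,fy=4))
E
```

```text
time: 3.8
ee_pos: [0.5489, -0.1096, 0.0868]
orientation: [-180.0, 0.1, -173.0]
contact_force: [-0.2, -0.1, 0.6]
finger_gap: 0.0931
[ 0.54894255 -0.10956837  0.0868384 ] [-1.79991278e+02  6.53858345e-02 -1.73039947e+02]
```

View pics/wrist2.png

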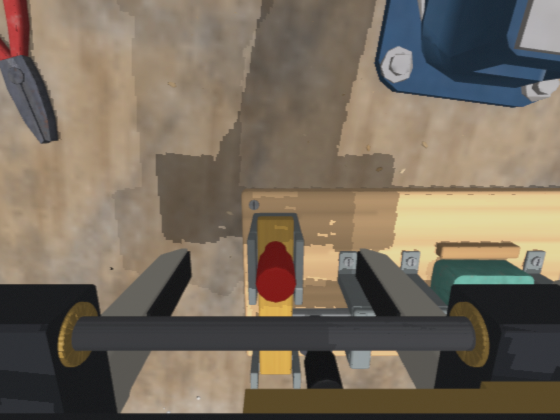

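View pics/side2.png

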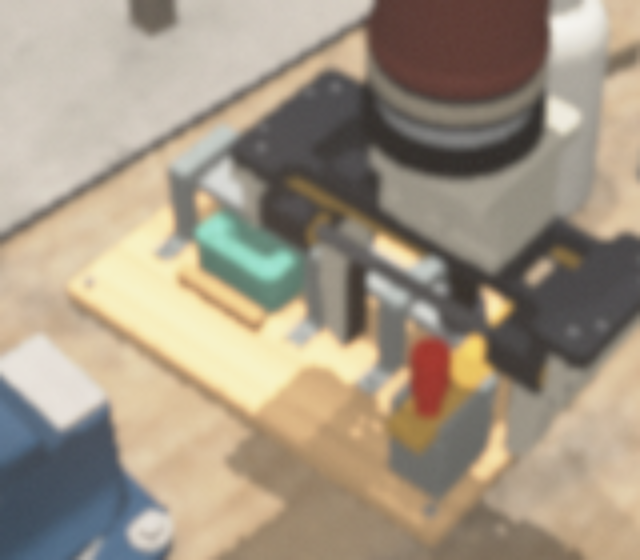

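```bash
python3 -m creep '[{"claw":-1,"travel":[0,0,0.05],"twist":0},{"claw":-1,"travel":[0,0,0.05],"twist":0},{"claw":-1,"travel":[0,0,0.05],"twist":0},{"claw":-1,"travel":[0,0,0.05],"twist":0},{"claw":-1,"travel":[0,0,0.05],"twist":0},{"claw":-1,"travel":[0,0,0.05],"twist":0},{"claw":-1,"travel":[0,0,0.05],"twist":0},{"claw":-1,"travel":[0,0,0.05],"twist":0}]'
```

```text
time: 4.7
ee_pos: [0.5484, -0.11, 0.0837]
orientation: [-180.0, -0.0, -173.1]
contact_force: [-0.2, -0.2, 0.1]
finger_gap: 0.0334
```

```bash
python3 -m creep '[{"claw":-1,"travel":[0,0,0],"twist":0},{"claw":-1,"travel":[0,0,0],"twist":0},{"claw":-1,"travel":[0,0,0],"twist":0},{"claw":-1,"travel":[0,0,0],"twist":0},{"claw":-1,"travel":[0,0,0],"twist":0}]'
```

```text
time: 5.2
ee_pos: [0.5482, -0.1086, 0.0836]
orientation: [179.9, -0.0, -173.0]
contact_force: [-1.0, 5.4, 0.4]
finger_gap: 0.0195
```

```bash
python3 -m creep '[{"claw":-1,"travel":[0.05,0,0],"twist":0},{"claw":-1,"travel":[0.2,0,0],"twist":0},{"claw":-1,"travel":[0.4,0,0],"twist":0},{"claw":-1,"travel":[0.6,0,0],"twist":0},{"claw":-1,"travel":[0.8,0,0],"twist":0},{"claw":-1,"travel":[0.95,0,0],"twist":0},{"claw":-1,"travel":[1.05,0,0],"twist":0},{"claw":-1,"travel":[1.1,0,0],"twist":0},{"claw":-1,"travel":[1.1,0,0],"twist":0},{"claw":-1,"travel":[1.1,0,0],"twist":0}]'; python3 - <<'E'
from h import *
import cv2
a=[capture(n)["image"] for n in["wrist","side"]]
cv2.imwrite("pics/wrist3.png",a[0]);cv2.imwrite("pics/side3.png",cv2.resize(a[1][140:280,190:350],None,fx=4,fy=4))
E
```

```text
time: 6.2
ee_pos: [0.4989, -0.1147, 0.0837]
orientation: [180.0, 0.6, -172.9]
contact_force: [8.8, 7.2, -8.5]
finger_gap: 0.0191
```

View pics/wrist3.png

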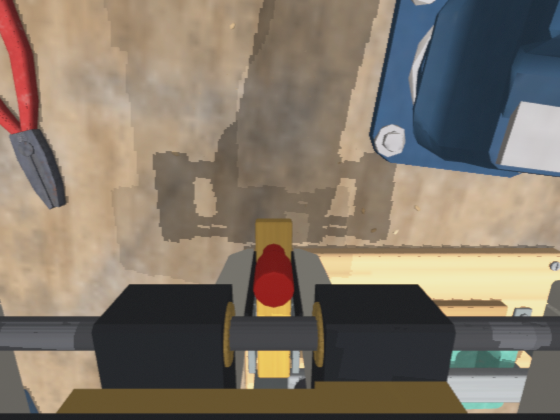

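View pics/side3.png

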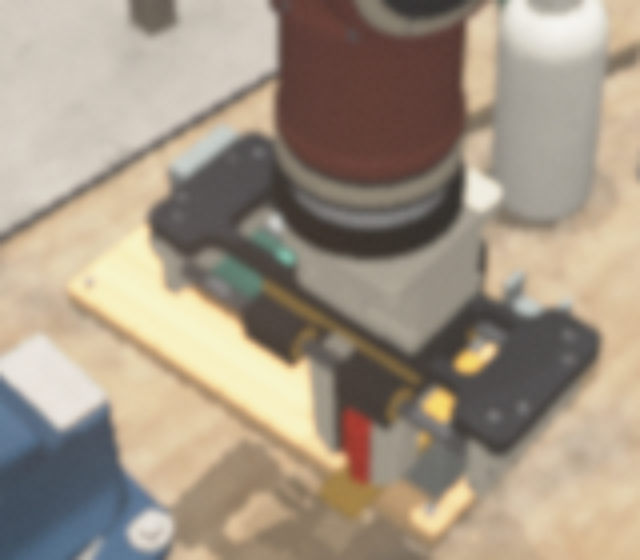

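```bash
python3 -m creep '[{"claw":-1,"travel":[0.06,0,0],"twist":0},{"claw":-1,"travel":[0.12,0,0],"twist":0},{"claw":-1,"travel":[0.12,0,0],"twist":0},{"claw":-1,"travel":[0.12,0,0],"twist":0}]'
```

```text
time: 6.7
ee_pos: [0.4988, -0.1147, 0.0839]
orientation: [-179.9, 1.2, -172.9]
contact_force: [16.5, 7.5, -16.4]
finger_gap: 0.019
```

```bash
python3 -m creep '[{"claw":-1,"travel":[-0.1,0,0],"twist":0},{"claw":-1,"travel":[-0.2,0,0],"twist":0},{"claw":-1,"travel":[-0.2,0,0],"twist":0},{"claw":-0.4,"travel":[-0.2,0,0],"twist":0},{"claw":-0.2,"travel":[-0.2,0,0],"twist":0},{"claw":0,"travel":[-0.2,0,0],"twist":0},{"claw":0.2,"travel":[-0.2,0,0],"twist":0},{"claw":0.2,"travel":[-0.2,0,0],"twist":0}]';  python3 - <<'E'
from h import *
import cv2
o=monitor.get_obs();print(o["ee_pos"],o["orientation"])
a=[capture(n)["image"] for n in["wrist","scene"]]
cv2.imwrite("pics/wrist4.png",a[0]);cv2.imwrite("pics/scene4.png",cv2.resize(a[1][150:280,215:365],None,fx=4,fy=4,interpolation=cv2.INTER_CUBIC))
E
```

```text
time: 7.5
ee_pos: [0.4977, -0.1169, 0.0837]
orientation: [-180.0, -0.0, -173.1]
contact_force: [-0.7, 0.2, -0.2]
finger_gap: 0.0536
[ 0.49766836 -0.11686943  0.08369692] [-1.79961085e+02 -6.93299083e-03 -1.73125965e+02]
```

View pics/wrist4.png

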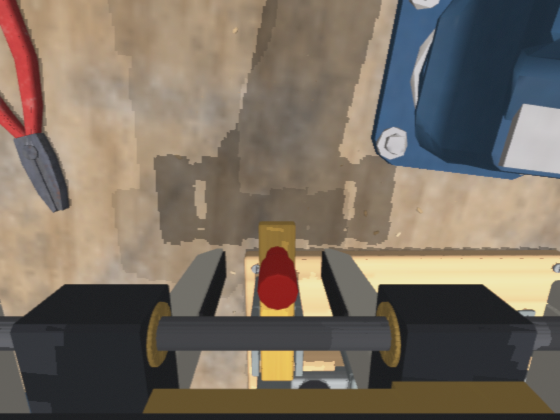

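View pics/scene4.png

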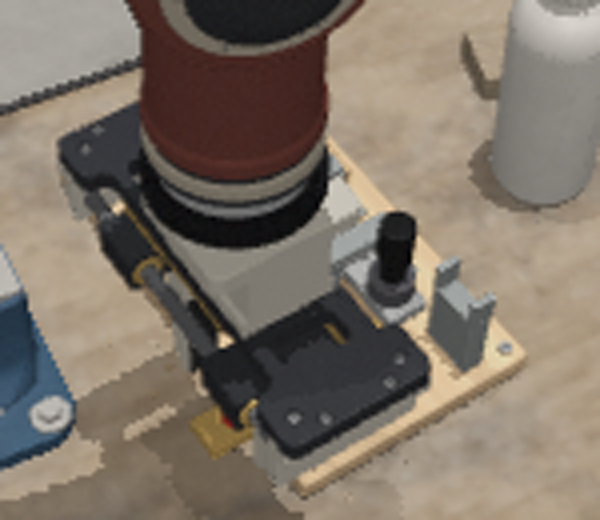

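```bash
python3 - <<'E'
from h import *
o=monitor.get_obs();W=wc(capture("wrist"),o)
for v in (288,291): print(hit(W,(278,v),.114))
import cv2
cv2.imwrite("pics/w4c.png",cv2.resize(cv2.imread("pics/wrist4.png")[205:395,235:335],None,fx=3,fy=3,interpolation=cv2.INTER_CUBIC))
E
```

```text
[ 0.49557142 -0.11354591  0.114     ]
[ 0.49712844 -0.11334921  0.114     ]
```

View pics/w4c.png

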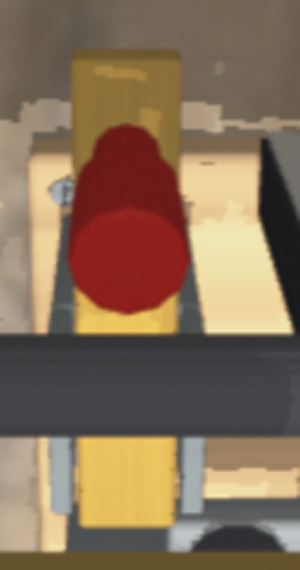

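```bash
python3 -m creep '[{"claw":1,"travel":[0,0,-0.3],"twist":0},{"claw":1,"travel":[0,0,-0.9],"twist":0},{"claw":1,"travel":[0,0,-1.2],"twist":0},{"claw":1,"travel":[-0.3,0.1,-1.2],"twist":0},{"claw":1,"travel":[-0.9,0.25,-1.2],"twist":0},{"claw":1,"travel":[-1.5,0.4,-1.2],"twist":0},{"claw":1,"travel":[-2.0,0.55,-1.2],"twist":0},{"claw":1,"travel":[-2.28,0.62,-1.2],"twist":0},{"claw":1,"travel":[-2.28,0.62,-1.2],"twist":0},{"claw":1,"travel":[-2.28,0.62,-1.2],"twist":0}]';  python3 - <<'E'
from h import *
import cv2
o=monitor.get_obs();print(o["ee_pos"],o["orientation"])
a=capture("wrist")["image"]
cv2.imwrite("pics/wrist5.png",a)
E
```

```text
time: 8.65
ee_pos: [0.6063, -0.0721, 0.1432]
orientation: [-180.0, -0.1, -173.1]
contact_force: [-1.1, -0.4, 0.4]
finger_gap: 0.0928
[ 0.60633533 -0.07205618  0.1432133 ] [-1.79985489e+02 -1.01029566e-01 -1.73087148e+02]
```

View pics/wrist5.png

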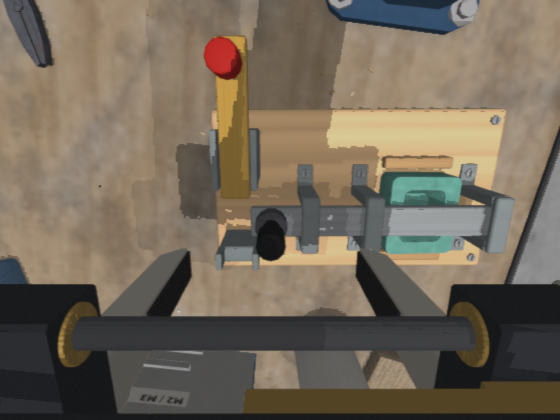

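```bash
python3 - <<'E'
from h import *
o=monitor.get_obs();W=wc(capture("wrist"),o)
b=hit(W,(270.5,245),.114);r=hit(W,(222,57),.114);print(b,r)
R=Ro.from_euler("xyz",o["orientation"],degrees=True)
print(R.inv().apply(b-o["ee_pos"])*20,R.inv().apply(r-b)*1000)
E
```

```text
[ 0.60646041 -0.07323935  0.114     ] [ 0.4992629  -0.11302202  0.114     ]
[-0.00838945 -0.01533479  0.58752711] [111.18518724 -26.67906906   0.21821818]
```

```bash
python3 -m creep '[{"claw":1,"travel":[0,0,0.3],"twist":0},{"claw":1,"travel":[0,0,0.7],"twist":0},{"claw":1,"travel":[0,0,1.0],"twist":0},{"claw":1,"travel":[0,0,1.17],"twist":0},{"claw":-1,"travel":[0,0,1.17],"twist":0},{"claw":-1,"travel":[0,0,1.17],"twist":0},{"claw":-1,"travel":[0,0,1.17],"twist":0},{"claw":-1,"travel":[0,0,1.17],"twist":0},{"claw":-1,"travel":[0,0,1.17],"twist":0},{"claw":-1,"travel":[0,0,1.17],"twist":0},{"claw":-1,"travel":[0,0,1.17],"twist":0},{"claw":-1,"travel":[0,0,1.17],"twist":0}]' ; python3 -m creep '[{"claw":-1,"travel":[0,0,0],"twist":0},{"claw":-1,"travel":[0,0,0],"twist":0},{"claw":-1,"travel":[0,0,0],"twist":0},{"claw":-1,"travel":[0,0,0],"twist":0}]'
```

```text
time: 9.95
ee_pos: [0.6072, -0.0717, 0.0852]
orientation: [-180.0, -0.0, -173.1]
contact_force: [0.3, -0.2, -0.4]
finger_gap: 0.0338
time: 10.35
ee_pos: [0.6073, -0.0722, 0.0851]
orientation: [-180.0, 0.0, -173.1]
contact_force: [-0.4, -1.2, 0.1]
finger_gap: 0.0193
```

```bash
python3 -m creep '[{"claw":-1,"travel":[0,-0.05,0],"twist":0},{"claw":-1,"travel":[0,-0.25,0],"twist":0},{"claw":-1,"travel":[0,-0.5,0],"twist":0},{"claw":-1,"travel":[0,-0.8,0],"twist":0},{"claw":-1,"travel":[0,-1.1,0],"twist":0},{"claw":-1,"travel":[0,-1.4,0],"twist":0},{"claw":-1,"travel":[0,-1.65,0],"twist":0},{"claw":-1,"travel":[0,-1.85,0],"twist":0},{"claw":-1,"travel":[0,-1.95,0],"twist":0},{"claw":-1,"travel":[0,-2.0,0],"twist":0},{"claw":-1,"travel":[0,-2.0,0],"twist":0},{"claw":-1,"travel":[0,-2.0,0],"twist":0}]'
```

```text
time: 11.55
ee_pos: [0.6196, -0.1712, 0.0852]
orientation: [-179.9, 0.0, -173.1]
contact_force: [2.1, -0.2, -1.3]
finger_gap: 0.0193
```

```bash
python3 -m creep '[{"claw":-0.4,"travel":[0,0,0],"twist":0},{"claw":0,"travel":[0,0,0],"twist":0},{"claw":0.4,"travel":[0,0,0],"twist":0},{"claw":1,"travel":[0,0,0],"twist":0},{"claw":1,"travel":[0,0,0],"twist":0},{"claw":1,"travel":[0,0,0],"twist":0},{"claw":1,"travel":[0,0,-0.3],"twist":0},{"claw":1,"travel":[0,0,-0.9],"twist":0},{"claw":1,"travel":[0,0,-1.6],"twist":0},{"claw":1,"travel":[0,0,-2.0],"twist":0},{"claw":1,"travel":[0,0,-2.0],"twist":0},{"claw":1,"travel":[0,0,-2.0],"twist":0}]'; python3 - <<'E'
from h import *
import cv2
a=[capture(n)["image"] for n in["wrist","scene"]]
cv2.imwrite("pics/wrist6.png",a[0]);cv2.imwrite("pics/scene6.png",cv2.resize(a[1][150:280,215:365],None,fx=4,fy=4,interpolation=cv2.INTER_CUBIC))
E
```

```text
time: 12.75
ee_pos: [0.6193, -0.171, 0.1859]
orientation: [-180.0, 0.0, -173.1]
contact_force: [-1.2, 1.1, 0.4]
finger_gap: 0.0928
```

View pics/wrist6.png

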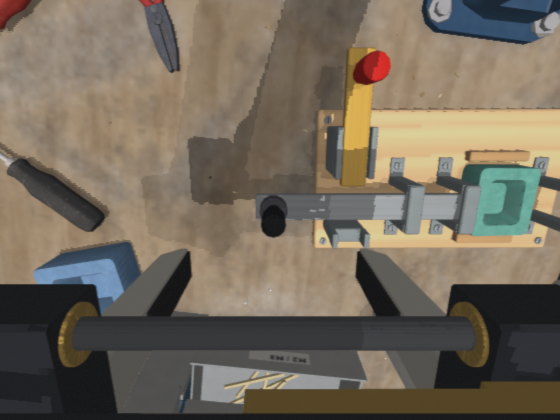

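View pics/scene6.png

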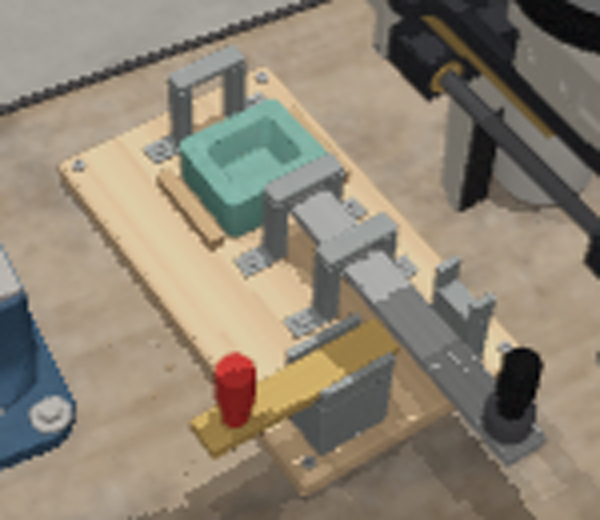

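```bash
python3 - <<'E'
from h import *
S=capture("scene")
r=hit(S,(273.8,241.4),.114);b=hit(S,(345.2,240.1),.114);print(r,b)
print(np.linalg.norm((r-[.5490,-.1072,.114])[:2]),np.linalg.norm((b-[.6110,-.0730,.114])[:2]))
o=monitor.get_obs();print(o["time"],o["joint_velocities"].max() if hasattr(o["joint_velocities"],"max") else o["joint_velocities"])
E
```

```text
[ 0.50087749 -0.1116792   0.114     ] [ 0.62280173 -0.1683534   0.114     ]
0.04833052520969372 0.09608096398438679
12.9 0.35726700789160976
```

```bash
python3 -c "
from plant import job
print(job.hand_in())"
```

```text
the job is handed in; nothing more can be done
None
```

I opened the keeper by its red knob, then pulled the draw bar fully back by its black knob. After that I let go, raised the tool about 100 mm clear and handed the job in at about 13 s. No verdict came back.

| Part | Travel by the arm | Travel by the scene camera | Needed at the end |
|---|---|---|---|
| Keeper | 49.7 mm | about 48 mm | 42 mm (45 mm when first opened) |
| Draw bar | 99.8 mm | about 96 mm | 90 mm |

- **Keeper stop:** it stopped 5 mm short of the 55 mm I expected and did not move when the pull rose to about 16 N, so I took that as its end stop. It may have started a few millimetres open: in the first images the knobs stood 2 to 4 mm further apart than stated. I did not confirm this.
- **Bar stop:** I did not push the bar against its end stop.
- **Last pictures:** the bar lies clear of the mould, the keeper stands open, and the gripper touches nothing.
- **Force:** the highest force in the readings was about 24 N in total.

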